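Lock the press-and-twist cap on the swivel tin

ROBOT

A 6-joint arm with a two-finger parallel gripper is mounted at the origin on the work surface. World frame = base frame: x ahead of the robot, y to its left, z up, the work surface at z = 0. Lengths are in m, angles in rad, forces in N, time in s.
With the tool pointing down it reaches from about 0.25 to 0.775 m from the base axis. Payload 8.9 kg.
Tool frame: the origin (TCP) lies midway between the tips of the shut fingers; the grasp point (between the pads) lies 19 mm behind it; y points along the fingers, x is the direction in which the jaws open and shut, and the axes are right-handed (so a half turn about y gives the same grasp; the last joint's range is limited). The gripper opens to 85 mm and grips with 20 to 120 N. Pads are 22 mm wide; open, the fingers measure 114 mm over their backs; the gripper's body (76 mm by 85 mm) begins 54 mm behind the grasp point. The pads swing forward as they close: fully open they stand 13 mm farther back than shut.
Start: joints at [1.157, 0.291, -0.153, 1.127, 0, 1.431], TCP at [0.142, 0.505, 0.231] pointing down, gripper open.
Joint ranges: [-2.52, 2.52], [-0.91, 1.74], [-1.3, 1.37], [-1.96, 2.02], [-1.52, 1.47], [-3.14, 3.14]. Speed limits (rad/s): [2.22, 2.22, 2.79, 3.14, 3.14, 3.14].

INTERFACE

Orientations are given as [roll, pitch, yaw] about the fixed x, y, z axes, in that order (R = Rz(yaw) Ry(pitch) Rx(roll)).
In Python, from rig import get_state, grab_frame, sign_off gives the robot as it stands. The module is installed in compiled form; this text tells all that it offers.
- The arm moves only by the tool servo_tool, never from a script. Its argument "rows" is one flat list of numbers, 5 for each row, row after row: the opening, from 0 (shut) to 1 (fully open), then the shift along the tool's x, y, z in m, then the turn about the tool's y in rad. In form: [grip, tx, ty, tz, twist, grip, tx, ty, tz, twist, ...]. A call has 1 to 12 rows; each row is the pose to reach, as a shift and turn from the pose commanded when the call began, along the tool's axes at that moment; what a row does not reach only later rows make up. A row lasts 1/10 s, in which the tool goes at most 50 mm and 8.59 degrees, less where a joint would pass 70% of its speed; a pose out of reach is approached as far as the arm can. A call with a gripper value outside its range is refused whole. The fingers move at their own pace and stop on an object; the grip force is fixed at half the most. Time passes only in rows, so rows that repeat a pose let the fingers close. It gives the time, the measured TCP pose, the force and the opening at its end, in the units of the state.
- get_state(): the state, without advancing time (a new reading comes with each control period).
- grab_frame(name): name is "side" or "top"; returns a dict with "img" (400x640x3 uint8, red, green, blue), "fx", "fy", "cx", "cy" (pixels), "position" and "attitude" of the camera in the world. Camera axes: x right, y up, looking along -z (the intrinsics and any distortion apply to the point x, -y, -z); pixel columns grow to the right and rows downward; lengths in m; the calibration is good to about 2 mm. A picture is of the moment at which its call begins. There is no depth.
- sign_off(): hands the job in, once; it reports no verdict.
The state is a dict: "t": time; "joints": joint angles; "qvel": joint speeds; "joint_efforts": joint torques, N m; "tcp_pos": TCP position; "tcp_rot": TCP orientation; "contact_force": force on the tool from outside, world axes, zero at the start; "ft_torque": the same for the moment, N m; "finger_gap": opening from 0.0 (shut) to 1.0 (fully open).
Only numpy, scipy, OpenCV 4.12 (cv2) and the standard library are available. Lean on these libraries where they do the work, as an engineer would, in place of code of your own. Each camera call takes 0.05 s, during which the arm holds its last target.

TASK

Shut the swivel tin before we cast off: draw its blue cap out of the bottom tray by the thumb ear, put it down level clear of the tray and let go, then take it again across its rim. Set it on the tin's neck with its ear about sixty degrees anticlockwise (seen from above) of the ear on the tin, press it down against the spring and, still pressing, twist it clockwise until the two ears stand one above the other; then let it spring up so that it is locked, and let go. Leave everything else on the shelf and in the trays where it is.

Things in the scene. Friction and masses are not known exactly. Their poses are not given: they have to be found in the camera images.
- cap: Blue press-and-twist cap, 66 mm across the knurled skirt, 30 mm tall, 90 g, top closed, open below. Origin: centre of the skirt's underside, z up. A thumb ear sticks out along its -x. It starts upright on the bottom tray's floor (4 mm above the shelf), ear to the tray's open front (within 0.3 rad), its middle roughly under the next tier's front edge (within 21 mm): take the ear, best with the gripper leaning back to the front.
- cap_ear (a point): Middle of the cap's thumb ear, an upright fin 10 mm thick (along the cap's y), from 33 to 62 mm from the cap's axis along its -x, and from 4 to 24 mm above its underside; this point is at 47.5 mm and 14 mm.
- tin: Steel swivel tin, 62 mm across, fixed upright in a bolted bracket (plate 94 mm square, 4 mm thick). Origin: centre of the underside at shelf height, z up. Shoulder at 107 mm. Its blue ear sticks out along its -x. The cap is set on turned +60 degrees (anticlockwise from above, +-20) from the tin, and is locked when turned back clockwise so that its axes agree with the tin's (then it meets a stop).
- tin_ear (a point): Top edge of the tin's blue ear, 47.5 mm from the tin's axis along its -x, 104 mm above the shelf (ear 10 mm thick, 22 mm tall, out to 59 mm from the axis).
- seal (a joint): Sprung seal plate in the mouth, pushed down by the cap. 0 m: free, the cap stands on it with its origin about 119 mm above the shelf. 0.006: cap locked, origin at 113 mm, spring 7 N. To pass the bumps press the cap's origin to 109.5 mm or less (seal 0.0095, 11 N); at 107 mm (0.012, 13 N) it meets the shoulder. Turned home and let up, it rises to 113 mm.
- tray: Grey stepped three-tier stacking tray, fixed, 220 mm wide (y), 230 mm deep (x), 172 mm tall; origin under the centre of the bottom tier at shelf height, open front to -x. Floors 4 mm thick, their tops at 4, 79 and 154 mm; front edges of the tiers at x = -115, -15 and +35 mm; walls 22 mm tall, front lip 9 mm tall.
- float: Red hard silicone float, barrel 82 mm across, 100 mm tall, standing; origin at its underside. Bystander.
- spool: Orange plastic reel spool, 96 mm across, 55 mm tall, lying flat; origin at its underside. Bystander.
- jar: Small glass jar with closed lid, 68 mm across, 85 mm tall; origin at its underside. Bystander.
- mug: Blue mug, 80 mm across, 85 mm tall; origin at its underside. Bystander.
- driver: Screwdriver with yellow handle, 210 mm long, lying along its x. Bystander.
- varnish: Varnish can, 84 mm across, 110 mm tall; origin at its underside. Bystander.
- linebox: Green box 80 x 110 x 35 mm on the middle tier; origin at its underside. Bystander.
- sinker: Dark steel sinker, 40 mm across, 50 mm tall, on the top tier; origin at its underside. Bystander.
- cap_plug (a point): Foot of the cap's central plug (29 mm across), on the axis 10 mm above the cap's origin; it pushes the seal plate. At the foot of the skirt inside (0 to 5 mm above the origin) are three inner lugs at 0, 120 and 240 degrees about the cap's z, each +-10 degrees, reaching in to 24.5 mm from the axis; inside radius of the skirt 30.5 mm.
- tin_mouth (a point): Centre of the tin's mouth, 124 mm above the shelf. Neck 44 mm across. Three outer lugs on it (118 to 123 mm high, out to 28 mm radius) at 0, 120, 240 degrees about the tin's z, each +-25; the cap's lugs pass through the gaps between, with 2.5 mm play. Below each lug: a bump 3 mm deep at its anticlockwise end, a notch for the cap's lug in the middle, a full-height stop at its clockwise end.

How it is judged:
By the outcome, as a careful person would: the job done as asked, in the order asked, and still so for the second after the job is handed in, with the robot touching nothing.
It also fails if it takes over 72 s, if anything falls off the work surface, if the arm or the gripper's body presses on something with over 40 N, if the wrist force passes 120 N, or if a joint passes its speed limit or range.

## Working session

There is one attempt and no reset: what is moved stays moved. The work goes in short steps, Python scripts to look and compute and a tool call to move; the robot and the scene stay as the last step left them, time stands still between calls to the robot, and variables do not carry over. Pictures are saved under pics/ and viewed, and the job is handed in when it is done.

Besides the shell and the picture viewer there is one more tool, called after ">>>" in YAML: its name, and indented under it one key for each argument. servo_tool: Moves the arm, as the interface text tells. Its arguments: {"type":"object","properties":{"rows":{"type":"array","items":{"type":"number"}}},"required":["rows"]}

```bash
mkdir -p pics
cat > h.py <<'E'
import numpy as np, cv2
from rig import get_state, grab_frame, sign_off
from scipy.spatial.transform import Rotation as R
def shot(n,fn):
    f=grab_frame(n); cv2.imwrite('pics/'+fn,f['img'][:,:,::-1]); return f
E
python3 - <<'E'
from h import *
import pickle
s=get_state(); print({k:np.round(v,3).tolist() for k,v in s.items()})
for n in('side','top'):
    f=shot(n,n+'0.png'); pickle.dump(f,open(n+'0.pkl','wb')); print({k:v for k,v in f.items() if k!='img'})
E
```

```text
{'t': 0.0, 'joints': [1.157, 0.291, -0.154, 1.127, -0.0, 1.432], 'qvel': [-0.001, -0.0, -0.001, 0.001, 0.0, 0.0], 'joint_efforts': [-0.0, -53.715, 33.137, 0.016, -0.0, 0.0], 'tcp_pos': [0.142, 0.505, 0.231], 'tcp_rot': [-1.571, 0.001, 1.296], 'contact_force': [-1.137, -0.836, -0.153], 'ft_torque': [0.05, -0.003, -0.016], 'finger_gap': 0.998}
{'fx': 472.12527732918, 'fy': 472.12527732918, 'cx': 320.5986030995174, 'cy': 204.0609549397605, 'position': array([0.27970089, 0.85188659, 1.17700422]), 'attitude': array([ 0.71899373,  0.00963323, -2.84293823])}
{'fx': 454.71054162408007, 'fy': 454.71054162408007, 'cx': 317.89180164824097, 'cy': 201.43667670412134, 'position': array([ 0.49456446, -0.01424987,  1.33520143]), 'attitude': array([ 0.0478031 , -0.02585861, -1.54472021])}
```

View pics/side0.png

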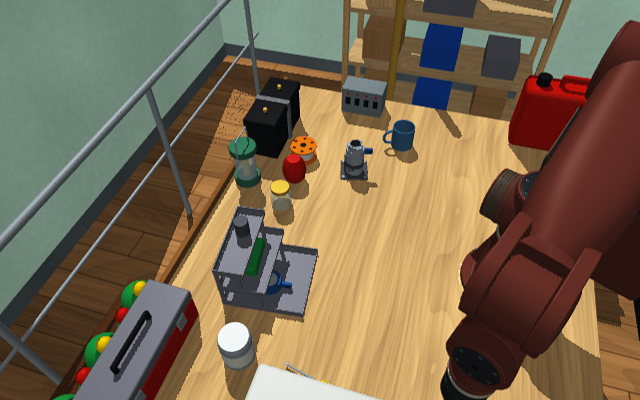

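View pics/top0.png

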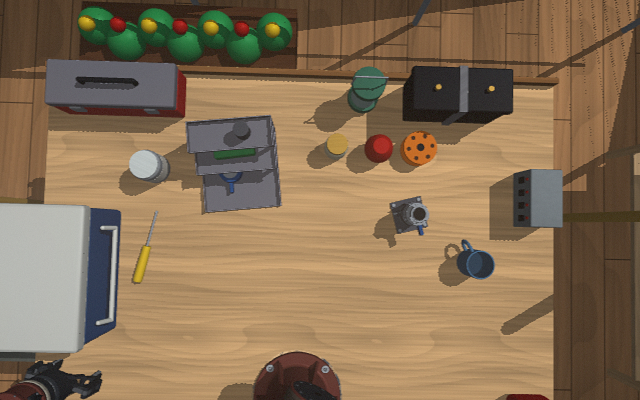

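The tray is at about (238,165) in the top view with the cap at (231,180). The tin is at (411,215) with its ear at (422,231). Next I'll zoom in on those.

```bash
cat >> h.py <<'E'
def rot(f): return R.from_euler('xyz',f['attitude']).as_matrix()
def proj(f,p):
    q=(np.atleast_2d(p)-f['position'])@rot(f)
    return np.c_[f['cx']+f['fx']*q[:,0]/-q[:,2], f['cy']+f['fy']*q[:,1]/q[:,2]]
def ray(f,u,v):
    return rot(f)@np.array([(u-f['cx'])/f['fx'],-(v-f['cy'])/f['fy'],-1.])
def onz(f,u,v,z):
    d=ray(f,u,v); return f['position']+d*(z-f['position'][2])/d[2]
def crop(f,u,v,w,h,k,fn):
    cv2.imwrite('pics/'+fn,cv2.resize(f['img'][v:v+h,u:u+w,::-1],None,fx=k,fy=k,interpolation=cv2.INTER_CUBIC))
E
python3 - <<'E'
from h import *
import pickle
t=pickle.load(open('top0.pkl','rb'));s=pickle.load(open('side0.pkl','rb'))
print(proj(t,[0,0,0]),proj(s,[0,0,0]))
a=cv2.resize(t['img'][110:220,180:290,::-1],(400,400),interpolation=2)
b=cv2.resize(s['img'][200:320,205:325,::-1],(400,400),interpolation=2)
cv2.imwrite('pics/z1.png',np.hstack([a,b]))
a=cv2.resize(t['img'][180:260,380:460,::-1],(400,400),interpolation=2)
b=cv2.resize(s['img'][120:200,320:400,::-1],(400,400),interpolation=2)
cv2.imwrite('pics/z2.png',np.hstack([a,b]))
E
```

```text
[[296.47383266 395.00686402]] [[503.81614965 280.62064755]]
```

View pics/z1.png

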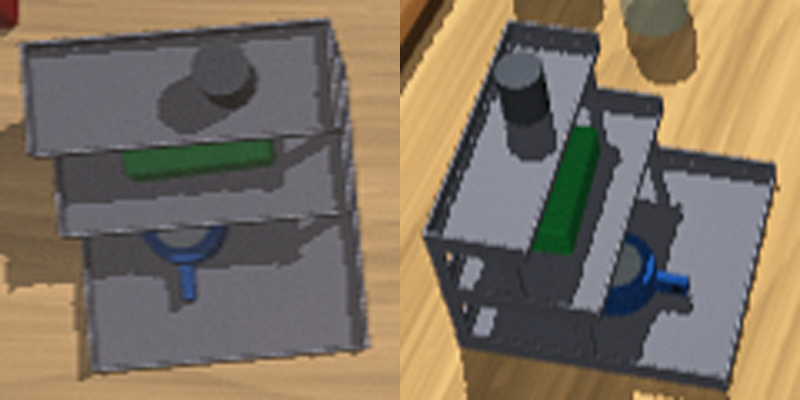

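View pics/z2.png

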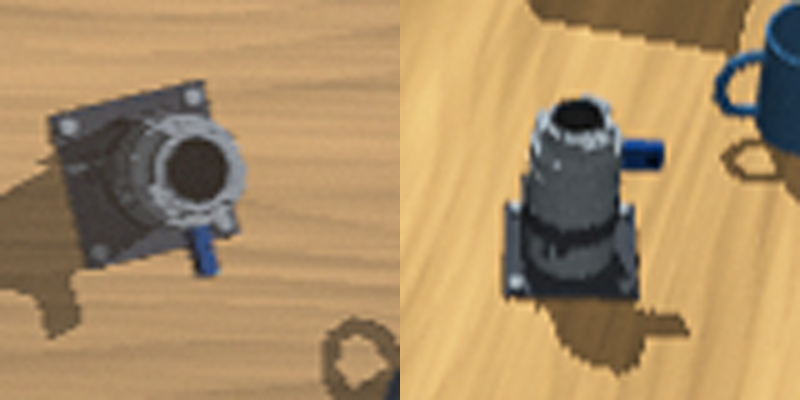

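Left crops show the cap ring and its ear, pointing to the open front. The tin's mouth is dark and the blue ear points to −x. Now the measurements by blue and dark masks.

```bash
cat > m.py <<'E'
from h import *
from scipy.optimize import least_squares
def mask(f,box,kind):
    u,v,w,h=box; c=f['img'][v:v+h,u:u+w].astype(int); r,g,b=c[...,0],c[...,1],c[...,2]
    m=(b>1.5*r)&(b>g*1.25)&(b>50) if kind=='blue' else (c.max(2)<75)
    ys,xs=np.nonzero(m); return m,xs+u,ys+v
def tri(fs,px):
    A=np.zeros((3,3));b=np.zeros(3)
    for f,(u,v) in zip(fs,px):
        d=ray(f,u,v);d/=np.linalg.norm(d);P=np.eye(3)-np.outer(d,d);A+=P;b+=P@f['position']
    return np.linalg.solve(A,b)
E
python3 - <<'E'
from m import *
import pickle
t=pickle.load(open('top0.pkl','rb'));s=pickle.load(open('side0.pkl','rb'))
np.set_printoptions(precision=4,suppress=True)
def show(m):
    for r in m: print(''.join('#' if x else '.' for x in r))
for f,b in((t,(214,165,36,32)),(s,(260,265,40,34))):
    print(b);show(mask(f,b,'blue')[0])
for f,b in((t,(405,200,26,40)),(s,(344,136,36,26))):
    print(b,'blue');show(mask(f,b,'blue')[0])
for f,b in((t,(410,200,26,26)),(s,(344,136,26,16))):
    print(b,'dark');show(mask(f,b,'dark')[0])
E
```

```text
(214, 165, 36, 32)
....................................
....................................
....................................
....................................
....................................
....................................
....................................
........................###.........
........................####........
.....####..............####.........
......###.............#####.........
......####...........#####..........
.......#####........#####...........
........################............
.........###############............
...........############.............
............########.#..............
.................##.................
...............#####................
...............#####................
................####................
................####................
................####................
................####................
................####................
................####................
................####................
....................................
....................................
........
[... 4087 characters left out ...]
.
.....##########...........
.....#########............
.......######.............
.........#................
..........................
..........................
#.........................
.##.......................
##..........#.............
(344, 136, 26, 16) dark
..........................
..........................
..........................
..........................
..........####............
........########..........
.......#########..........
......###########.........
.......##########.........
........#########.........
..........##..............
.....##...................
.....###..................
......##...#..............
..#.................######
............#.......######
```

Run:
```python
from m import *
import pickle
t=pickle.load(open('top0.pkl','rb'));s=pickle.load(open('side0.pkl','rb'))
np.set_printoptions(precision=4,suppress=True)
print('mouth top z.124',onz(t,419.2,213.7,.124),'side',onz(s,355.8,142.8,.124),'tri',tri([t,s],[(419.2,213.7),(355.8,142.8)]))
# ear of tin: top view centerline
for z in (.104,): print('tin ear tip', onz(t,421.0,234.5,z), 'root',onz(t,420,227,z))
# tin ear side: top edge tip
print('side ear top tip',onz(s,372.5,148,.104),'root',onz(s,364,147.8,.104))
# cap circle: outer lower edge per column in top
m,xs,ys=mask(t,(214,165,36,32),'blue')
P=[]
for u in range(219,242):
    if 229<=u<=233: continue
    c=ys[xs==u]
    if len(c): P.append(onz(t,u,c.max()+.5,.034)[:2])
P=np.array(P)
r=least_squares(lambda p:np.hypot(*(P-p).T)-.033,P.mean(0)+[.03,0]);print('cap',r.x,np.abs(r.fun).max())
for z in(.028,): print('cap ear tip',onz(t,231.7,191.5,z),'mid',onz(t,231.5,187,z),'root',onz(t,231.5,183,z))
# side ear
print('side ear tip top',onz(s,291.5,284.5,.028),onz(s,291,287,.028))
# tray corners top view
for u,v in((203,213),(282,207)): print('tray',onz(t,u,v,.0))
```

```text
mouth top z.124 [ 0.5279 -0.3164  0.124 ] side [ 0.5279 -0.3196  0.124 ] tri [ 0.5274 -0.3156  0.1276]
tin ear tip [ 0.472  -0.3271  0.104 ] root [ 0.4923 -0.3241  0.104 ]
side ear top tip [ 0.4723 -0.3324  0.104 ] root [ 0.5    -0.3252  0.104 ]
cap [0.6402 0.2079] 0.0026058095995823358
cap ear tip [0.5797 0.2015 0.028 ] mid [0.5927 0.2025 0.028 ] root [0.6042 0.2029 0.028 ]
side ear tip top [0.5762 0.2051 0.028 ] [0.5748 0.2132 0.028 ]
tray [0.5164 0.2873 0.    ]
tray [0.5401 0.0577 0.    ]
```

```bash
cat >> h.py <<'E'
def goto(p,yaw=None):
    s=get_state(); M=R.from_euler('xyz',s['tcp_rot']).as_matrix()
    d=M.T@(np.array(p)-s['tcp_pos']); y=s['tcp_rot'][2]
    tw=0 if yaw is None else -((yaw-y+np.pi)%(2*np.pi)-np.pi)
    print('shift',np.round(d,4),'twist',round(tw,4),'rows>=',np.linalg.norm(d)/.05,abs(tw)/.15)
def st():
    s=get_state(); print({k:np.round(s[k],4).tolist() for k in('t','tcp_pos','tcp_rot','contact_force','ft_torque','finger_gap','joints')})
E
python3 - <<'E'
from m import *
import pickle
t=pickle.load(open('top0.pkl','rb'));s=pickle.load(open('side0.pkl','rb'))
np.set_printoptions(precision=4,suppress=True)
for z in(.088,.075):print('tier edge',z,onz(t,196.5,175.2,z),onz(t,276.8,169.1,z),onz(t,231,172.6,z))
# side view middle tier front edge: crop scale .3
for a,b in((585,330),(660,105)): print('side tier',onz(s,205+a*.3,200+b*.3,.088))
for n,u,v,z in(('cooler',120,352,0),('cooler',120,210,0),('can',148,165,.11),('driver',140,265,.02),('driver',155,212,.01),('mug',475,262,.085),('jar',337,146,.085),('float',379,148,.1)): print(n,onz(t,u,v,z))
goto([.142,.505,.231],1.66); goto([.25,.25,.25],1.66); goto([.45,.12,.2],1.66)
E
```

```text
tier edge 0.088 [0.6178 0.289  0.088 ] [0.641  0.0704 0.088 ] [0.6277 0.1953 0.088 ]
tier edge 0.075 [0.6191 0.2922 0.075 ] [0.6425 0.0713 0.075 ] [0.6291 0.1975 0.075 ]
side tier [0.3241 0.2132 0.088 ]
side tier [ 0.3091 -0.0233  0.088 ]
cooler [0.1124 0.5082 0.    ]
cooler [0.5187 0.5272 0.    ]
can [0.6394 0.4139 0.11  ]
driver [0.3633 0.4554 0.02  ]
driver [0.5155 0.4229 0.01  ]
mug [ 0.3997 -0.4831  0.085 ]
jar [ 0.7105 -0.094   0.085 ]
float [ 0.7059 -0.2086  0.1   ]
shift [-0.     -0.0002  0.0003] twist -0.364 rows>= 0.00723920237026454 2.4268187344493994
shift [-0.2162 -0.019  -0.1728] twist -0.364 rows>= 5.548703875184111 2.4268187344493994
shift [-0.287   0.0311 -0.4006] twist -0.364 rows>= 9.875625563998382 2.4268187344493994
```

Run:
```python
from m import *
import pickle
t=pickle.load(open('top0.pkl','rb'));s=pickle.load(open('side0.pkl','rb'))
print(proj(t,[.142,.505,.231]),proj(s,[.142,.505,.231]))
for p in([.112,.508,0],[.112,.508,.2],[.112,.508,.4],[.5187,.527,0],[.5187,.527,.3]): print(p,proj(t,p),proj(s,p))
```

```text
[[ 81.9434923  367.00970286]] [[447.70185558 414.82716041]]
[0.112, 0.508, 0] [[120.06471204 352.15634884]] [[441.22290395 453.16273203]]
[0.112, 0.508, 0.2] [[ 86.35308801 375.5242868 ]] [[460.02216425 426.23137197]]
[0.112, 0.508, 0.4] [[ 37.72135679 409.23441826]] [[486.20104183 388.72815288]]
[0.5187, 0.527, 0] [[120.05831516 210.01310657]] [[270.17250907 407.22866472]]
[0.5187, 0.527, 0.3] [[ 65.4983358  206.14916894]] [[256.19042394 355.21329632]]
```

Run:
```python
from m import *
import pickle
s=pickle.load(open('side0.pkl','rb'));t=pickle.load(open('top0.pkl','rb'))
a=cv2.resize(t['img'][200:400,0:200,::-1],(400,400));b=cv2.resize(s['img'][240:400,240:400,::-1],(400,400))
cv2.imwrite('pics/z3.png',np.hstack([a,b]))
```

```text
(no output)
```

View pics/z3.png

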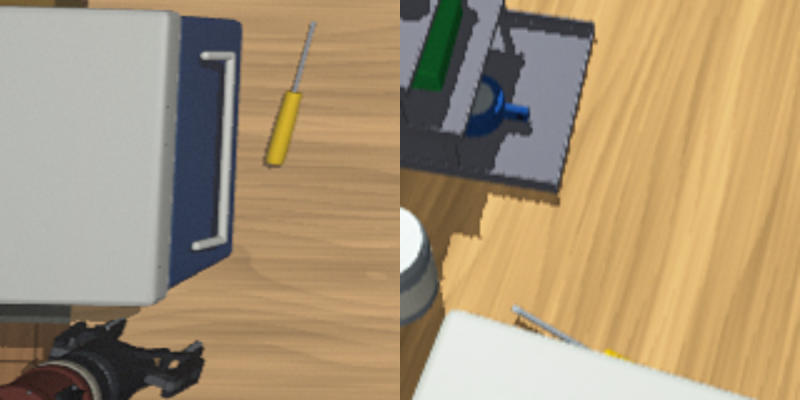

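>>> servo_tool:
  rows: [1,-0.049,-0.005,-0.016,0,1,-0.097,-0.01,-0.032,0,1,-0.146,-0.015,-0.047,0,1,-0.195,-0.02,-0.063,0,1,-0.21,-0.01,-0.11,-0.12,1,-0.22,0,-0.155,-0.24,1,-0.235,0.01,-0.2,-0.36,1,-0.25,0.015,-0.25,-0.36,1,-0.26,0.02,-0.295,-0.36,1,-0.27,0.025,-0.34,-0.36,1,-0.287,0.031,-0.38,-0.36,1,-0.287,0.031,-0.401,-0.36]

```text
t: 1.3
tcp_pos: [0.4519, 0.118, 0.1995]
tcp_rot: [-1.57, 0.0, 1.654]
contact_force: [-0.5, 1.0, 0.6]
finger_gap: 1.001
```

```bash
python3 -c "
from h import *
goto([.581,.2018,.12],1.656)"
```

```text
shift [ 0.0728  0.0793 -0.1357] twist -0.0017 rows>= 3.464565959007039 0.011488740430805796
```

>>> servo_tool:
  rows: [1,0.02,0.02,-0.034,0,1,0.036,0.04,-0.068,0,1,0.055,0.06,-0.102,0,1,0.073,0.079,-0.136,0,1,0.073,0.079,-0.136,0,1,0.073,0.079,-0.136,0]

```text
t: 1.9
tcp_pos: [0.5791, 0.2046, 0.1198]
tcp_rot: [-1.568, 0.0, 1.657]
contact_force: [-0.3, -0.7, -0.4]
finger_gap: 0.999
```

Run:
```python
from m import *
t=shot('top','t1.png');s=shot('side','s1.png');st()
a=cv2.resize(t['img'][110:220,180:290,::-1],(400,400),interpolation=2)
b=cv2.resize(s['img'][200:320,205:325,::-1],(400,400),interpolation=2)
cv2.imwrite('pics/z4.png',np.hstack([a,b]))
```

```text
{'t': 2.0, 'tcp_pos': [0.5792, 0.2042, 0.1216], 'tcp_rot': [-1.5704, 0.0002, 1.6559], 'contact_force': [0.3271, -0.087, 0.1196], 'ft_torque': [0.0275, -0.0526, 0.0107], 'finger_gap': 0.9994, 'joints': [0.2201, 0.5344, -0.0751, 0.9618, -0.0001, 0.1349]}
```

View pics/z4.png

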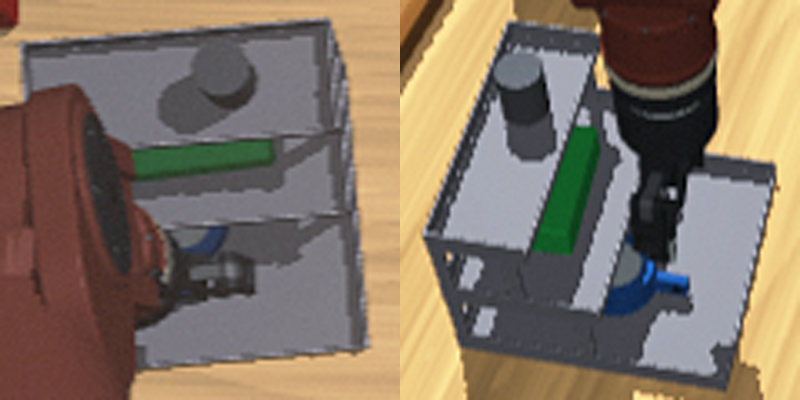

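>>> servo_tool:
  rows: [1,-0.002,0.03,-0.001,0,1,-0.002,0.05,-0.001,0,1,-0.002,0.07,-0.001,0,1,-0.002,0.085,-0.001,0,1,-0.002,0.1,-0.001,0,1,-0.002,0.108,-0.001,0,1,-0.002,0.111,-0.001,0,1,-0.002,0.111,-0.001,0,1,-0.002,0.111,-0.001,0]

```text
t: 2.9
tcp_pos: [0.5815, 0.2027, 0.0113]
tcp_rot: [-1.572, -0.0, 1.656]
contact_force: [-0.2, 0.1, 0.5]
finger_gap: 1.003
```

Run:
```python
from m import *
st();st();t=shot('top','t2.png');s=shot('side','s2.png');st()
a=cv2.resize(t['img'][110:220,180:290,::-1],(400,400),interpolation=2)
b=cv2.resize(s['img'][200:320,205:325,::-1],(400,400),interpolation=2)
cv2.imwrite('pics/z5.png',np.hstack([a,b]))
```

```text
{'t': 2.9, 'tcp_pos': [0.5815, 0.2027, 0.0113], 'tcp_rot': [-1.5721, -0.0001, 1.6559], 'contact_force': [-0.162, 0.1146, 0.5392], 'ft_torque': [0.0014, -0.0107, -0.0152], 'finger_gap': 1.0031, 'joints': [0.2167, 0.6531, -0.1901, 0.7262, -0.0, 0.1316]}
{'t': 2.9, 'tcp_pos': [0.5815, 0.2027, 0.0113], 'tcp_rot': [-1.5721, -0.0001, 1.6559], 'contact_force': [-0.162, 0.1146, 0.5392], 'ft_torque': [0.0014, -0.0107, -0.0152], 'finger_gap': 1.0031, 'joints': [0.2167, 0.6531, -0.1901, 0.7262, -0.0, 0.1316]}
{'t': 3.0, 'tcp_pos': [0.5815, 0.2028, 0.0111], 'tcp_rot': [-1.5721, -0.0002, 1.656], 'contact_force': [-0.8705, -0.2527, -0.0756], 'ft_torque': [0.0632, -0.0224, 0.0145], 'finger_gap': 0.999, 'joints': [0.2169, 0.6534, -0.19, 0.7261, 0.0, 0.1317]}
```

View pics/z5.png

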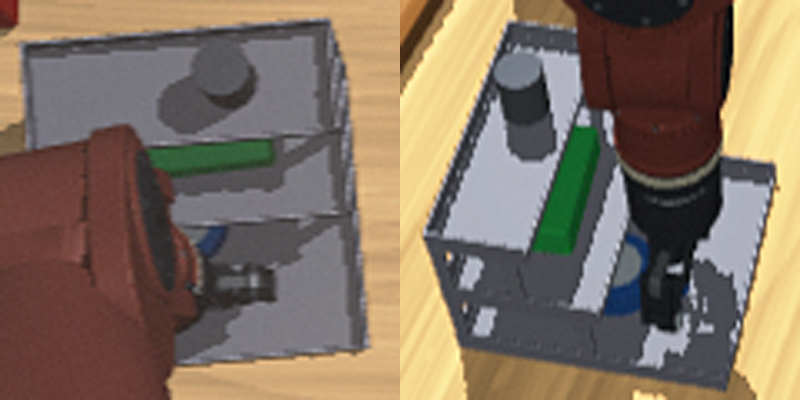

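The gripper straddles the ear with no contact. I'll lower it 3.5 mm and close.

>>> servo_tool:
  rows: [1,0,0.0035,0,0,0.5,0,0.0035,0,0,0,0,0.0035,0,0,0,0,0.0035,0,0,0,0,0.0035,0,0,0,0,0.0035,0,0,0,0,0.0035,0,0,0,0,0.0035,0,0]

```text
t: 3.8
tcp_pos: [0.5811, 0.2027, 0.007]
tcp_rot: [-1.571, -0.0, 1.656]
contact_force: [-0.7, 0.1, 2.6]
finger_gap: 0.097
```

>>> servo_tool:
  rows: [0,0,0,0,0,0,0,0,0,0,0,0,-0.005,0,0,0,0,-0.01,0,0,0,0,-0.01,0,0]

```text
t: 4.3
tcp_pos: [0.5815, 0.2027, 0.0176]
tcp_rot: [-1.572, -0.0, 1.656]
contact_force: [0.1, -0.2, -1.1]
finger_gap: 0.099
```

```bash
cat > look.py <<'E'
import sys
from m import *
# look.py name u v (top centre) u v (side centre) half
n=sys.argv[1];a=list(map(int,sys.argv[2:]));h=a[4]
t=shot('top','t_'+n+'.png');s=shot('side','s_'+n+'.png');st()
import pickle;pickle.dump((t,s),open(n+'.pkl','wb'))
def c(f,u,v):
    p=cv2.copyMakeBorder(f['img'][:,:,::-1],h,h,h,h,0); return cv2.resize(p[v:v+2*h,u:u+2*h],(400,400),interpolation=2)
cv2.imwrite('pics/z_'+n+'.png',np.hstack([c(t,a[0],a[1]),c(s,a[2],a[3])]))
E
python3 look.py g1 235 175 275 275 50
```

```text
{'t': 4.4, 'tcp_pos': [0.5811, 0.2027, 0.017], 'tcp_rot': [-1.5711, 0.0, 1.656], 'contact_force': [0.8508, 0.069, -1.1357], 'ft_torque': [-0.0013, 0.0121, 0.0427], 'finger_gap': 0.1012, 'joints': [0.2169, 0.6461, -0.1853, 0.739, -0.0, 0.1317]}
```

View pics/z_g1.png

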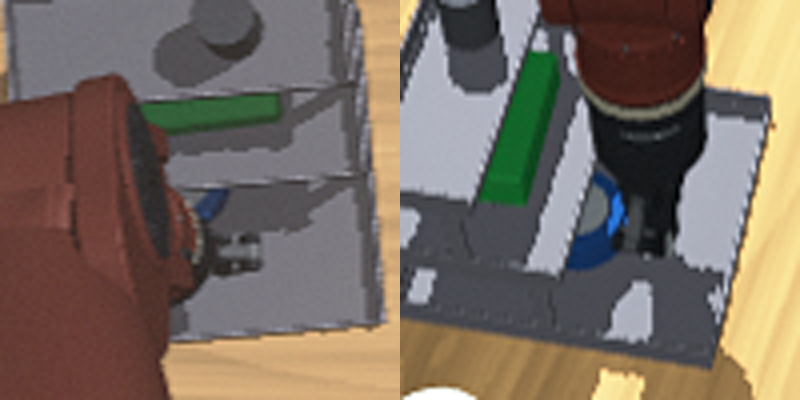

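Force z is about −1.1 N, so the cap is held. I'll lift it a bit more and draw it out.

>>> servo_tool:
  rows: [0,0,-0.004,0.005,0,0,0,-0.008,0.015,0,0,0,-0.01,0.03,0,0,0,-0.012,0.05,0,0,0,-0.012,0.075,0,0,0,-0.012,0.1,0,0,0,-0.012,0.125,0,0,0,-0.012,0.15,0,0,0,-0.012,0.175,0,0,0,-0.012,0.195,0,0,0,-0.012,0.205,0,0,0,-0.012,0.205,0]

```text
t: 5.6
tcp_pos: [0.3753, 0.185, 0.029]
tcp_rot: [-1.57, 0.0, 1.657]
contact_force: [0.6, 0.1, -0.3]
finger_gap: 0.096
```

```bash
python3 look.py p1 230 240 330 310 60
```

```text
{'t': 5.7, 'tcp_pos': [0.3778, 0.1855, 0.0292], 'tcp_rot': [-1.5725, -0.0003, 1.6561], 'contact_force': [0.8356, 0.0023, -1.1279], 'ft_torque': [0.0476, -0.0034, 0.0196], 'finger_gap': 0.0982, 'joints': [0.2823, 0.3422, -0.7114, 0.5154, -0.0001, 0.197]}
```

View pics/z_p1.png

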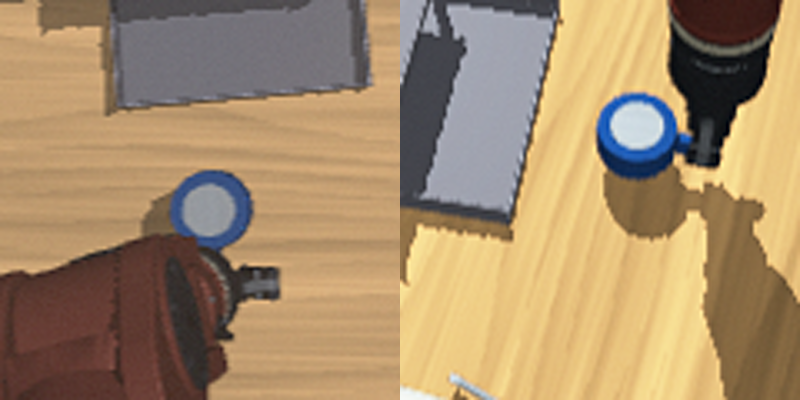

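The cap is out of the tray, level, with its ring centred at about (231,242) in the top view. Now I'll set it down.

>>> servo_tool:
  rows: [0,0,0.01,0,0,0,0,0.018,0,0,0,0,0.022,0,0,0,0,0.024,0,0,0,0,0.025,0,0,0,0,0.025,0,0]

```text
t: 6.3
tcp_pos: [0.3767, 0.1852, 0.0037]
tcp_rot: [-1.571, 0.0, 1.656]
contact_force: [-0.3, 0.3, -1.5]
finger_gap: 0.1
```

>>> servo_tool:
  rows: [0,0,0.0007,0,0,0,0,0.0007,0,0]

```text
t: 6.5
tcp_pos: [0.3769, 0.1853, 0.0032]
tcp_rot: [-1.571, -0.0, 1.656]
contact_force: [0.1, 0.9, -1.6]
finger_gap: 0.096
```

>>> servo_tool:
  rows: [0,0,0.0007,0,0,0,0,0.0007,0,0]

```text
t: 6.7
tcp_pos: [0.3769, 0.1853, 0.0027]
tcp_rot: [-1.571, -0.0, 1.656]
contact_force: [-2.2, -0.8, 6.3]
finger_gap: 0.097
```

>>> servo_tool:
  rows: [0.12,0,-0.0005,0,0,0.2,0,-0.0005,0,0,0.4,0,-0.0005,0,0,1,0,-0.0005,0,0,1,0,-0.0005,0,0,1,0,-0.0005,0,0,1,0,-0.02,0,0,1,0,-0.05,0,0,1,0,-0.09,0,0,1,0,-0.09,0.03,0,1,0,-0.09,0.06,0,1,0,-0.09,0.06,0]

```text
t: 7.9
tcp_pos: [0.3129, 0.1793, 0.0921]
tcp_rot: [-1.567, 0.001, 1.657]
contact_force: [-0.4, -0.0, 0.1]
finger_gap: 1.002
```

```bash
python3 look.py r1 230 240 330 310 60
```

```text
{'t': 8.0, 'tcp_pos': [0.317, 0.1802, 0.0926], 'tcp_rot': [-1.5716, -0.0002, 1.6564], 'contact_force': [0.1158, -0.1306, 0.3151], 'ft_torque': [-0.0094, -0.031, -0.0004], 'finger_gap': 0.9995, 'joints': [0.3157, 0.1417, -0.7645, 0.6637, -0.0, 0.2301]}
```

View pics/z_r1.png

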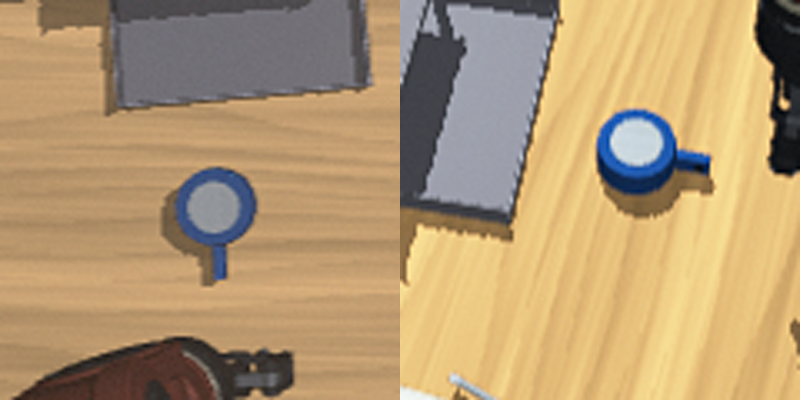

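Cap and ear are fully visible: ring centre about (234,242), ear running down to about (236,263) in the top view. I'll measure both.

Run:
```python
from m import *
import pickle
t,s=pickle.load(open('r1.pkl','rb'))
def greyc(f,box):
    u,v,w,h=box;c=f['img'][v:v+h,u:u+w].astype(np.uint8)
    m=(((c[...,2].astype(int)-c[...,0])>-8)&(c.max(2)>110)).astype(np.uint8)
    n,l,stt,ce=cv2.connectedComponentsWithStats(m); i=1+np.argmax(stt[1:,4]); return ce[i]+[u,v],stt[i,4]
a,na=greyc(t,(220,228,30,28)); b,nb=greyc(s,(305,270,34,34))
print(a,na,b,nb)
print('disc z.030',onz(t,*a,.030),onz(s,*b,.030),'tri',tri([t,s],[a,b]))
m,xs,ys=mask(t,(215,225,35,48),'blue')
hull=cv2.convexHull(np.c_[xs,ys].astype(np.int32))
e=[]
for v in range(252,267):
    c=xs[ys==v]
    if len(c): print(v,c.min(),c.max(),end=' | '); 
    if len(c) and c.max()-c.min()<7: e.append([c.mean(),v])
e=np.array(e);P=np.array([onz(t,u,v,.024)[:2] for u,v in e]);
d=np.polyfit(P[:,0],P[:,1],1);print('\near yaw',np.arctan(d[0]),P[0],P[-1])
sel=ys<250
(cx,cy),r=cv2.minEnclosingCircle(np.c_[xs,ys][sel].astype(np.float32));print('ring',cx,cy,r,onz(t,cx,cy,.030))
```

```text
[233.78571429 241.47783251] 406 [334.41059603 292.47019868] 151
disc z.030 [0.43716967 0.19026311 0.03      ] [0.45309976 0.19601967 0.03      ] tri [0.44523804 0.19274148 0.0281019 ]
252 230 238 | 253 233 236 | 254 234 236 | 255 234 237 | 256 234 237 | 257 234 237 | 258 234 237 | 259 234 237 | 260 234 237 | 261 234 237 | 262 235 237 | 263 234 236 | 
ear yaw 0.09350512847640748 [0.40413651 0.18802584] [0.3757497  0.18561507]
ring 234.31915283203125 241.7446746826172 11.810534477233887 [0.43645007 0.1887241  0.03      ]
```

```bash
python3 -c "
from h import *
goto([.4365,.190,-.004])"
```

```text
shift [-0.0005  0.0967 -0.1198] twist 0 rows>= 3.0798416776951467 0.0
```

>>> servo_tool:
  rows: [1,0,0,-0.04,0,1,0,0,-0.08,0,1,0,0,-0.12,0,1,0,0,-0.12,0,1,0,0.03,-0.12,0,1,0,0.05,-0.12,0,1,0,0.07,-0.12,0,1,0,0.085,-0.12,0,1,0,0.085,-0.12,0]

```text
t: 8.9
tcp_pos: [0.4353, 0.1899, 0.0056]
tcp_rot: [-1.567, 0.001, 1.656]
contact_force: [-0.9, 0.1, 0.6]
finger_gap: 0.998
```

```bash
python3 look.py r2 230 240 330 310 60
```

```text
{'t': 9.0, 'tcp_pos': [0.4366, 0.1903, 0.0074], 'tcp_rot': [-1.5703, 0.0001, 1.6559], 'contact_force': [1.1074, 0.5356, 0.5585], 'ft_torque': [-0.0078, -0.0039, -0.0431], 'finger_gap': 1.0029, 'joints': [0.2573, 0.4598, -0.5873, 0.5242, -0.0, 0.1722]}
```

View pics/z_r2.png

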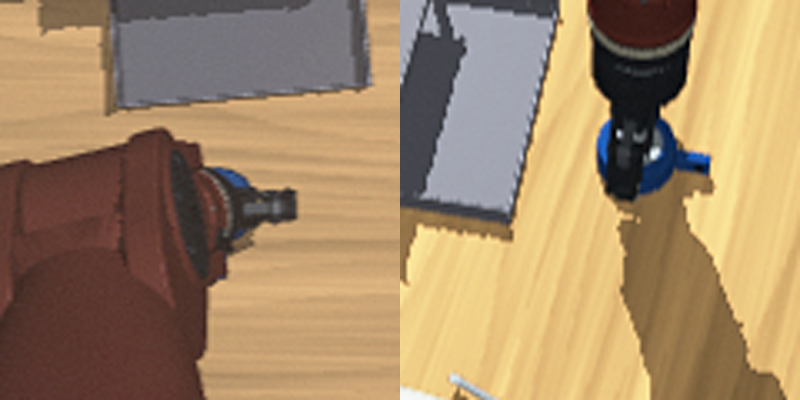

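>>> servo_tool:
  rows: [1,0,0.006,0,0,1,0,0.011,0,0,1,0,0.011,0,0,0.85,0,0.011,0,0,0.8,0,0.011,0,0,0.75,0,0.011,0,0,0.5,0,0.011,0,0,0,0,0.011,0,0,0,0,0.011,0,0,0,0,0.011,0,0]

```text
t: 10.0
tcp_pos: [0.4367, 0.1904, -0.0028]
tcp_rot: [-1.571, -0.0, 1.656]
contact_force: [-3.0, -0.3, 10.5]
finger_gap: 0.76
```

>>> servo_tool:
  rows: [0,0,-0.01,0,0,0,0,-0.03,0,0,0,0,-0.06,0,0,0,0,-0.09,0,0,0,0,-0.12,0,0,0,0,-0.15,0,0,0,0,-0.175,0,0,0,0,-0.18,0,0,0,0,-0.18,0,0]

```text
t: 10.9
tcp_pos: [0.437, 0.1904, 0.1773]
tcp_rot: [-1.573, -0.0, 1.656]
contact_force: [0.1, -0.8, -1.2]
finger_gap: 0.759
```

```bash
python3 look.py l1 230 240 310 260 80; python3 -c "
from h import *
goto([.528,-.317,.177],0.21+1.047+1.5708)"
```

```text
{'t': 11.0, 'tcp_pos': [0.4359, 0.1901, 0.1756], 'tcp_rot': [-1.5696, 0.0002, 1.656], 'contact_force': [-0.3401, -0.7473, -0.8804], 'ft_torque': [0.0027, -0.0867, 0.0297], 'finger_gap': 0.7603, 'joints': [0.2574, 0.2403, -0.3761, 0.9556, -0.0, 0.1722]}
shift [-0.5131 -0.0013 -0.0486] twist -1.1718 rows>= 10.3087842119966 7.81214057442251
```

View pics/z_l1.png

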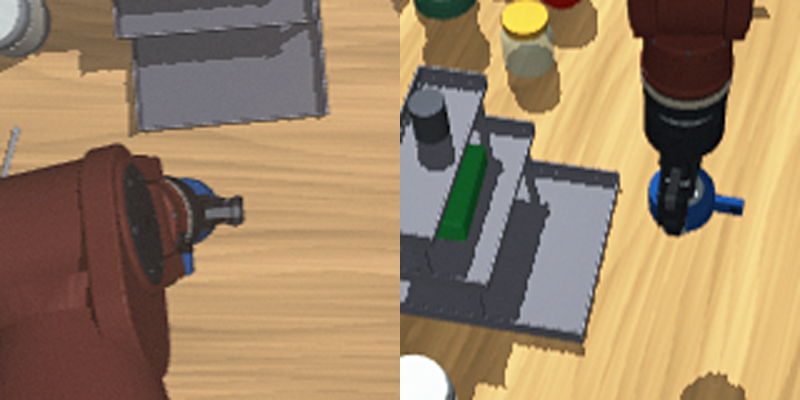

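>>> servo_tool:
  rows: [0,-0.02,0,0,-0.05,0,-0.05,0,-0.005,-0.15,0,-0.085,0,-0.01,-0.25,0,-0.12,0,-0.014,-0.35,0,-0.16,0,-0.018,-0.45,0,-0.2,0,-0.022,-0.55,0,-0.24,0,-0.026,-0.65,0,-0.28,0,-0.03,-0.75,0,-0.32,0,-0.034,-0.85,0,-0.36,0,-0.038,-0.95,0,-0.4,0,-0.042,-1.05,0,-0.42,0,-0.046,-1.1]

```text
t: 12.2
tcp_pos: [0.5175, -0.227, 0.1746]
tcp_rot: [-1.571, -0.002, 2.758]
contact_force: [-0.3, 0.3, -1.2]
finger_gap: 0.758
```

```bash
python3 -c "
from h import *
st()
goto([.5278,-.317,.15],2.815)"
python3 - <<'E'
from m import *
import pickle
t=pickle.load(open('top0.pkl','rb'));s=pickle.load(open('side0.pkl','rb'))
for f,(u,v,w,h) in((t,(411,204,16,18)),(s,(349,138,14,10))):
    g=f['img'][v:v+h,u:u+w].astype(float).mean(2); W=np.clip(130-g,0,70); Y,X=np.mgrid[v:v+h,u:u+w]
    c=(W*X).sum()/W.sum(),(W*Y).sum()/W.sum(); print(c,onz(f,*c,.124))
    print(g.astype(int))
E
```

```text
{'t': 12.2, 'tcp_pos': [0.5175, -0.227, 0.1746], 'tcp_rot': [-1.5705, -0.002, 2.7575], 'contact_force': [-0.2568, 0.2936, -1.1828], 'ft_torque': [0.032, -0.0308, -0.0201], 'finger_gap': 0.7575, 'joints': [-0.5424, 0.4043, -0.1403, 1.0281, -0.0006, -1.7292]}
shift [-0.0433  0.0246  0.0796] twist -0.0575 rows>= 1.876935194356138 0.3831011959188905
(np.float64(418.45956770712667), np.float64(213.39545198768664)) [ 0.52861578 -0.31436138  0.124     ]
[[104 134 152 137 124 143 134 142 149 151 145 150 159 163 163 160]
 [141 146 150 151 133 140 150 150 150 151 144 144 156 162 156 158]
 [ 88  94 133 150 142 140 144 149 149 149 141 118 134 144 134 146]
 [ 90  71  70 122 144 136 112  87  73 100 135 149 151 150 141 130]
 [ 80  73 131 163 124  65  46  44  44  45  45  80 128 151 149 163]
 [ 68 115 134 108  66  43  47  47  46  48  46  45  64 123 152 147]
 [ 85 134 130  86  55  49  47  53  52  47  49  49  48  82 134 150]
 [116 135 102  59  47  48  50  49  49  44  48  48  43  48 121 151]
 [127 119  65  48  48  50  47  50  50  49  49  45  48  40  89 134]
 [132 123  66  46  51  49  51  48  48  47  49 
[... 551 characters left out ...]
 116]]
(np.float64(355.03626149131765), np.float64(143.26375310083176)) [ 0.52980727 -0.3166441   0.124     ]
[[167 165 177 180 182 184 181 184 181 181 185 184 181 180]
 [167 168 183 156 160 146 147 142 140 163 185 186 181 179]
 [163 175 156  78  70  42  39  37  39  96 146 176 181 181]
 [170 170  76  24  20  21  20  19  20  17  61 151 148 166]
 [177 122  32  20  26  24  26  26  24  21  16 103 140 152]
 [183  68  20  22  25  25  26  28  24  23  19  61 181 167]
 [180  86  29  19  24  25  28  26  23  24  23  43 180 181]
 [138 158  78  42  24  15  16  20  14  28  50  58 146 139]
 [ 74 157 141  74 101  63  61  76 112  88 136 130 111  72]
 [ 60  64 135  82 154 139 135 148 159 146 162 179 140  96]]
```

```bash
python3 -c "
from h import *
goto([.5287,-.316,.145],2.815)"
```

```text
shift [-0.0438  0.0296  0.0783] twist -0.0575 rows>= 1.888805362753751 0.3831011959188905
```

>>> servo_tool:
  rows: [0,-0.015,0.0,0.026,-0.02,0,-0.03,0.0,0.052,-0.04,0,-0.044,0.0,0.078,-0.058,0,-0.044,0.015,0.078,-0.058,0,-0.044,0.03,0.078,-0.058,0,-0.044,0.03,0.078,-0.058,0,-0.044,0.03,0.078,-0.058]

```text
t: 12.9
tcp_pos: [0.5289, -0.3125, 0.1454]
tcp_rot: [-1.572, -0.002, 2.814]
contact_force: [-0.5, 0.1, -0.1]
finger_gap: 0.759
```

```bash
python3 look.py a1 415 215 355 150 40
```

```text
{'t': 13.0, 'tcp_pos': [0.5297, -0.313, 0.1467], 'tcp_rot': [-1.5707, 0.0002, 2.8143], 'contact_force': [-0.3591, -0.2672, -0.2335], 'ft_torque': [-0.0166, -0.0065, 0.0447], 'finger_gap': 0.7614, 'joints': [-0.6524, 0.5154, -0.037, 1.0182, -0.0, -1.896]}
```

View pics/z_a1.png

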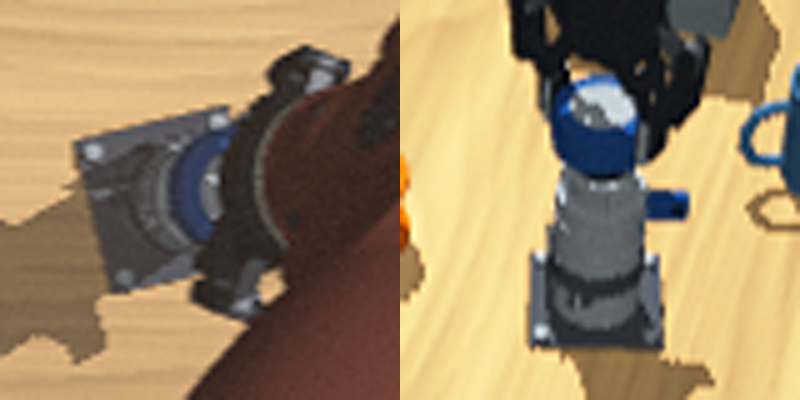

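Run:
```python
from m import *
import pickle
t,s=pickle.load(open('a1.pkl','rb'))
np.set_printoptions(precision=2,suppress=True)
for z in(.149,.164,.179): print(z,proj(s,[.5295,-.3128,z]),proj(t,[.5295,-.3128,z]))
print('tin',proj(s,[.5287,-.316,.124]),proj(s,[.5287,-.316,.107]),proj(s,[.5287,-.316,.05]))
m,xs,ys=mask(s,(340,120,30,45),'blue')
for v in range(128,152):
    c=xs[ys==v]; 
    if len(c): print(v,c.min(),c.max(),(c.min()+c.max())/2)
# tin sides row
for v in range(155,180,4):
    print(v,s['img'][v,338:385].astype(int).sum(1)//3)
```

```text
0.149 [[355.18 138.29]] [[420.22 212.84]]
0.164 [[355.39 134.79]] [[421.67 212.71]]
0.179 [[355.6  131.23]] [[423.16 212.57]]
tin [[355.31 143.45]] [[355.08 147.27]] [[354.33 159.63]]
128 347 350 348.5
129 346 348 347.0
130 346 348 347.0
131 345 348 346.5
132 345 362 353.5
133 345 362 353.5
134 345 362 353.5
135 346 362 354.0
136 346 362 354.0
137 346 361 353.5
138 346 361 353.5
139 346 361 353.5
140 347 361 354.0
141 347 361 354.0
142 348 361 354.5
143 349 361 355.0
144 351 359 355.0
148 365 368 366.5
149 364 369 366.5
150 364 369 366.5
151 364 369 366.5
155 [201 202 206 210 207 208 119 105  75 136 110  93  97  98  99  99  98 100
  97 101 101  98  97  94  81  68 187 199 199 203 208 209 206 201 196 190
 198 205 201 194 192 197 202 197 196 199 200]
159 [204 209 211 195 205 209 143  71  77  89  95  95  96  98  99 101 100  99
  99 101 100  97  94  97  91  62 196 200 202 204 205 200 195 189 193 201
 203 192 193 193 199 201 197 197 199 196 198]
163 [209 212 182 114  73  78  42  30  36  55  85  98 100 101 101 102 102 101
 102 102 102  97  97  81  48  38  89  52  96 208 198 187 190 197 205 198
 192 195 194 204 199 196 197 198 196 198 193]
167 [208 213 184 106  98 105  56  58  73  73  54  45  46  46  45  44  44  46
  44  45  41  41  52  56  76 103 107 102 108 147 190 195 201 205 195 194
 196 195 198 194 195 197 196 195 199 189 187]
171 [209 209 132 102 102 107  50  47  75  92  80  67 107  74  71  92 103 101
 103 103  99  97  92  90  53  42 104 105 101  72 199 204 203 192 196 195
 198 197 193 197 194 194 196 197 191 187 187]
175 [208 206 134 113 185 191 148  55  44  46  46  38  51  68  86  81  80  79
  91  62  59  46  47  48  45  56  58  66 102 115 207 200 195 195 195 201
 196 191 194 194 195 196 197 191 186 186 187]
179 [200 205 181  89 148  90  86  91  95  68  70  72  69  70  70  67  68  70
  73  74  72  72  60  59  58  57  57  57  56  77 197 195 195 196 200 189
 191 195 193 195 198 198 195 185 182 186 190]
```

```bash
python3 -c "
from h import *
goto([.5288,-.316,.121],2.815)"
```

```text
shift [-0.0001  0.0257  0.0032] twist -0.0007 rows>= 0.5179269558820196 0.004383778245150202
```

>>> servo_tool:
  rows: [0,0,0,0.0033,0,0,0,0.006,0.0033,0,0,0,0.012,0.0033,0,0,0,0.017,0.0033,0,0,0,0.02,0.0033,0,0,0,0.023,0.0033,0,0,0,0.023,0.0033,0]

```text
t: 13.7
tcp_pos: [0.5283, -0.316, 0.1229]
tcp_rot: [-1.571, -0.001, 2.814]
contact_force: [-0.2, -0.0, -1.2]
finger_gap: 0.76
```

>>> servo_tool:
  rows: [0,0,0.001,0,0,0,0,0.002,0,0,0,0,0.003,0,0,0,0,0.004,0,0,0,0,0.004,0,0]

```text
t: 14.2
tcp_pos: [0.5284, -0.3162, 0.1193]
tcp_rot: [-1.571, -0.0, 2.814]
contact_force: [0.6, -0.5, -0.6]
finger_gap: 0.76
```

>>> servo_tool:
  rows: [0,0,0.001,0,0,0,0,0.002,0,0,0,0,0.003,0,0,0,0,0.004,0,0,0,0,0.004,0,0]

```text
t: 14.7
tcp_pos: [0.5285, -0.3162, 0.1154]
tcp_rot: [-1.571, 0.0, 2.814]
contact_force: [0.2, 0.6, 0.4]
finger_gap: 0.761
```

The cap's lugs entered the gaps freely and the plug is just at the seal. Now I'll press.

>>> servo_tool:
  rows: [0,0,0.001,0,0,0,0,0.002,0,0,0,0,0.003,0,0,0,0,0.004,0,0,0,0,0.005,0,0,0,0,0.005,0,0]

```text
t: 15.3
tcp_pos: [0.5285, -0.3163, 0.1105]
tcp_rot: [-1.571, 0.0, 2.814]
contact_force: [-1.5, 2.0, 5.4]
finger_gap: 0.757
```

>>> servo_tool:
  rows: [0,0,0.001,0,0,0,0,0.002,0,0,0,0,0.003,0,0,0,0,0.004,0,0,0,0,0.005,0,0,0,0,0.005,0,0]

```text
t: 15.9
tcp_pos: [0.5285, -0.3163, 0.106]
tcp_rot: [-1.571, 0.001, 2.814]
contact_force: [-2.0, 3.0, 11.0]
finger_gap: 0.757
```

>>> servo_tool:
  rows: [0,0,0.0008,0,0,0,0,0.0008,0,0.06,0,0,0.0008,0,0.12,0,0,0.0008,0,0.18,0,0,0.0008,0,0.24,0,0,0.0008,0,0.3,0,0,0.0008,0,0.36,0,0,0.0008,0,0.36,0,0,0.0008,0,0.36]

```text
t: 16.8
tcp_pos: [0.5291, -0.3168, 0.1057]
tcp_rot: [-1.571, 0.002, 2.454]
contact_force: [-1.3, 1.5, 10.4]
finger_gap: 0.758
```

```bash
python3 look.py w1 415 215 355 150 40
```

```text
{'t': 16.9, 'tcp_pos': [0.5291, -0.3168, 0.1057], 'tcp_rot': [-1.5706, 0.0021, 2.4538], 'contact_force': [-2.6307, 0.5196, 11.5004], 'ft_torque': [0.088, 0.4203, -0.0739], 'finger_gap': 0.7616, 'joints': [-0.6579, 0.5511, -0.0915, 0.926, -0.0003, -1.5409]}
```

View pics/z_w1.png

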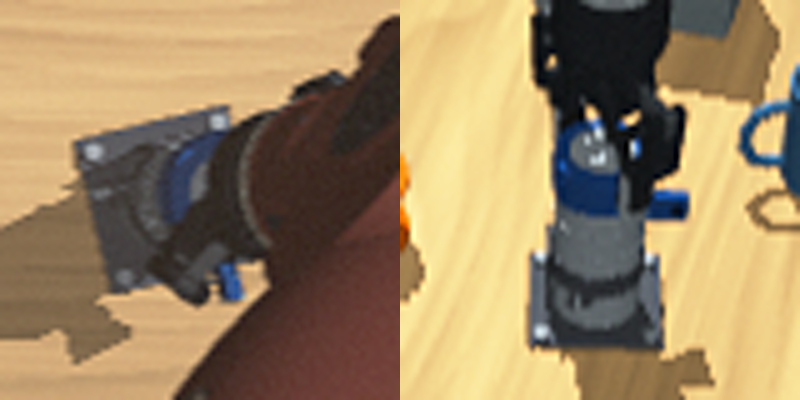

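>>> servo_tool:
  rows: [0,0,0.0008,0,0,0,0,0.0008,0,0.06,0,0,0.0008,0,0.12,0,0,0.0008,0,0.18,0,0,0.0008,0,0.24,0,0,0.0008,0,0.3,0,0,0.0008,0,0.36,0,0,0.0008,0,0.36]

```text
t: 17.7
tcp_pos: [0.5291, -0.317, 0.105]
tcp_rot: [-1.571, 0.002, 2.092]
contact_force: [-1.1, 0.2, 11.3]
finger_gap: 0.761
```

```bash
python3 -c "
from h import *
st()"
```

```text
{'t': 17.7, 'tcp_pos': [0.5291, -0.317, 0.105], 'tcp_rot': [-1.5713, 0.0024, 2.0917], 'contact_force': [-1.1401, 0.1828, 11.3229], 'ft_torque': [0.0796, 0.4477, -0.1009], 'finger_gap': 0.761, 'joints': [-0.658, 0.5518, -0.0924, 0.9242, -0.0004, -1.179]}
```

>>> servo_tool:
  rows: [0,0,0,0,0.05,0,0,0,0,0.1,0,0,0,0,0.15,0,0,0,0,0.2,0,0,0,0,0.25,0,0,0,0,0.25]

```text
t: 18.3
tcp_pos: [0.5292, -0.3171, 0.105]
tcp_rot: [-1.572, 0.003, 1.842]
contact_force: [-2.0, 0.4, 10.7]
finger_gap: 0.761
```

```bash
python3 look.py w2 415 215 355 150 40
```

```text
{'t': 18.4, 'tcp_pos': [0.5293, -0.3172, 0.1051], 'tcp_rot': [-1.5722, 0.0025, 1.8436], 'contact_force': [-2.754, -0.7573, 11.6723], 'ft_torque': [-0.0266, 0.3727, -0.0229], 'finger_gap': 0.7559, 'joints': [-0.6581, 0.5517, -0.0922, 0.924, -0.0004, -0.9309]}
```

View pics/z_w2.png

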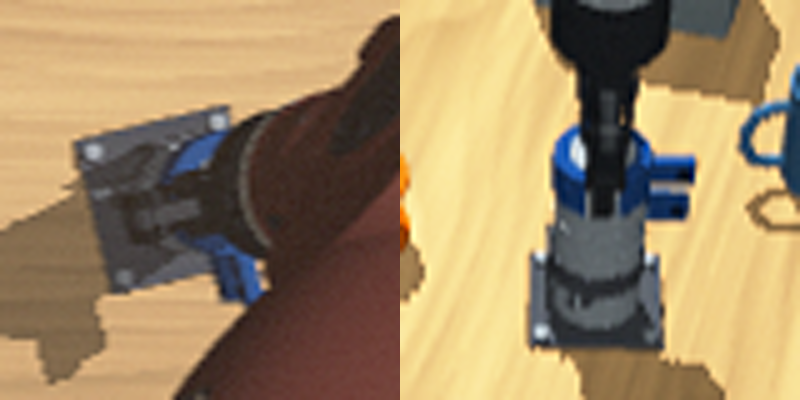

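The ears are nearly one above the other (side view, cap ear about (349+…)). I'll turn in small steps to the stop.

>>> servo_tool:
  rows: [0,0,0,0,0.03,0,0,0,0,0.055,0,0,0,0,0.055,0,0,0,0,0.055]

```text
t: 18.8
tcp_pos: [0.5292, -0.3166, 0.105]
tcp_rot: [-1.572, 0.002, 1.789]
contact_force: [-0.7, 0.6, 10.9]
finger_gap: 0.76
```

```bash
python3 -c "
from h import *
st()"
```

```text
{'t': 18.8, 'tcp_pos': [0.5292, -0.3166, 0.105], 'tcp_rot': [-1.5723, 0.0016, 1.7892], 'contact_force': [-0.7233, 0.606, 10.8735], 'ft_torque': [0.39, 0.309, 0.1219], 'finger_gap': 0.7601, 'joints': [-0.6577, 0.5517, -0.0925, 0.9244, 0.0002, -0.8762]}
```

>>> servo_tool:
  rows: [0,0,0,0,0.015,0,0,0,0,0.03,0,0,0,0,0.03]

```text
t: 19.1
tcp_pos: [0.5291, -0.3163, 0.105]
tcp_rot: [-1.572, 0.001, 1.759]
contact_force: [-2.4, 2.9, 12.4]
finger_gap: 0.759
```

```bash
python3 -c "
from h import *
st()"
```

```text
{'t': 19.1, 'tcp_pos': [0.5291, -0.3163, 0.105], 'tcp_rot': [-1.5722, 0.001, 1.7595], 'contact_force': [-2.3501, 2.9306, 12.3946], 'ft_torque': [0.6449, 0.3944, 0.5216], 'finger_gap': 0.7589, 'joints': [-0.6575, 0.5516, -0.0927, 0.9248, 0.0004, -0.8462]}
```

The stop is met, with a moment of 0.5 N m about z. I'll let it rise.

>>> servo_tool:
  rows: [0,0,-0.001,0,0,0,0,-0.002,0,0,0,0,-0.003,0,0,0,0,-0.004,0,0,0,0,-0.005,0,0,0,0,-0.005,0,0]

```text
t: 19.7
tcp_pos: [0.5287, -0.3159, 0.1089]
tcp_rot: [-1.571, -0.0, 1.759]
contact_force: [3.0, 3.6, 2.0]
finger_gap: 0.76
```

```bash
python3 look.py w3 415 215 355 150 40
```

```text
{'t': 19.8, 'tcp_pos': [0.5287, -0.3159, 0.1089], 'tcp_rot': [-1.5713, -0.0004, 1.7593], 'contact_force': [3.9144, 3.4289, 2.8111], 'ft_torque': [0.8286, -0.6419, 0.34], 'finger_gap': 0.762, 'joints': [-0.6576, 0.5483, -0.0872, 0.9353, 0.0007, -0.846]}
```

View pics/z_w3.png

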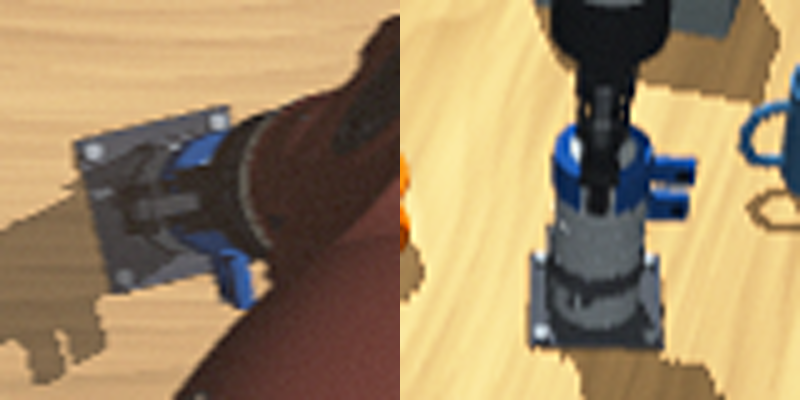

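>>> servo_tool:
  rows: [0,0,-0.0005,0,0,0,0,-0.001,0,0,0,0,-0.001,0,0]

```text
t: 20.1
tcp_pos: [0.5286, -0.3158, 0.1098]
tcp_rot: [-1.571, -0.001, 1.759]
contact_force: [3.7, 3.1, 0.9]
finger_gap: 0.758
```

>>> servo_tool:
  rows: [0.78,0,0,0,0,0.82,0,0,0,0,0.9,0,0,0,0,1,0,0,0,0,1,0,0,0,0,1,0,0,0,0,1,0,0,0,0]

```text
t: 20.8
tcp_pos: [0.5284, -0.3163, 0.1098]
tcp_rot: [-1.571, 0.0, 1.759]
contact_force: [-0.1, -0.2, 0.6]
finger_gap: 0.998
```

>>> servo_tool:
  rows: [1,0,-0.01,0,0,1,0,-0.03,0,0,1,0,-0.06,0,0,1,0,-0.1,0,0,1,0,-0.12,0.04,0,1,0,-0.12,0.085,0,1,0,-0.12,0.13,0,1,0,-0.12,0.17,0,1,0,-0.12,0.2,0,1,0,-0.12,0.2,0]

```text
t: 21.8
tcp_pos: [0.3292, -0.3541, 0.2309]
tcp_rot: [-1.57, 0.001, 1.756]
contact_force: [1.2, 0.0, 0.5]
finger_gap: 1.0
```

```bash
python3 look.py f1 415 215 355 150 40
```

```text
{'t': 21.9, 'tcp_pos': [0.332, -0.354, 0.2307], 'tcp_rot': [-1.5717, 0.0013, 1.7576], 'contact_force': [-0.2136, 0.0142, -0.5047], 'ft_torque': [0.0068, 0.0311, 0.0317], 'finger_gap': 0.9994, 'joints': [-0.9685, 0.2146, -0.2571, 1.0976, 0.0003, -1.1553]}
```

View pics/z_f1.png

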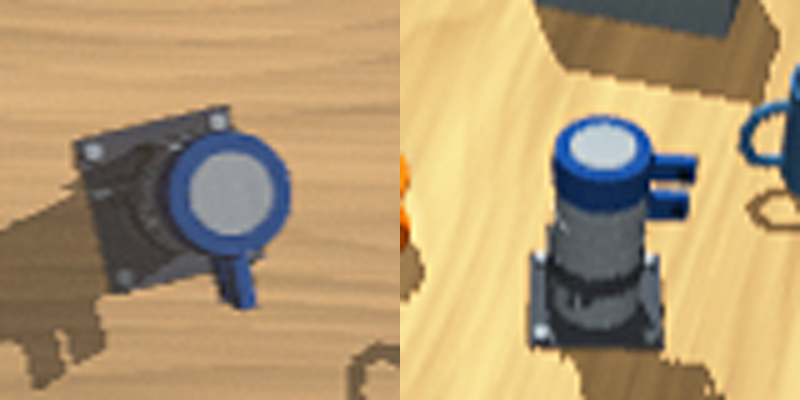

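View pics/t_f1.png

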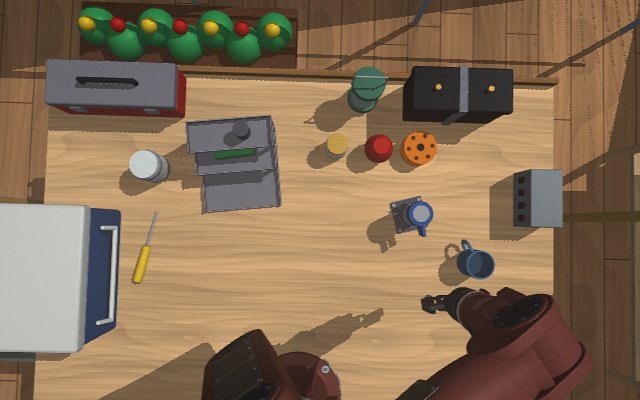

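The cap sits on the tin at about (420,214) in the top view, with its ear right over the tin's ear, and nothing else has moved. I'll check its height and angle.

Run:
```python
from m import *
import pickle
t,s=pickle.load(open('f1.pkl','rb'))
# cap top z = origin+.030; compare ring extents
def disc(f,box):
    u,v,w,h=box;c=f['img'][v:v+h,u:u+w].astype(int)
    m=((c[...,2]<1.25*c[...,0])&(c.min(2)>110)).astype(np.uint8)
    n,l,q,ce=cv2.connectedComponentsWithStats(m);i=1+np.argmax(q[1:,4]);return ce[i]+[u,v],q[i]
a,qa=disc(t,(411,205,19,19));b,qb=disc(s,(349,138-14,13,13))
print(a,qa,b,qb,'tri',tri([t,s],[a,b]),onz(t,*a,.143))
for z in (.113,.119): print(z,proj(s,[.5287,-.316,z+.03]),proj(t,[.5287,-.316,z+.03]))
for nm,z in(('cap',.137),):
    m,xs,ys=mask(t,(415,226,16,18),'blue')
    for v in range(228,244):
        c=xs[ys==v]; print(v,c.min() if len(c) else'',c.max() if len(c) else'',end=' | ')
```

```text
[420.65714286 213.26666667] [  2   1  16  16 210] [354.73333333 129.2952381 ] [  0   1  13  10 105] tri [ 0.52864268 -0.30163342  0.19620063] [ 0.5285766  -0.31547857  0.143     ]
0.113 [[355.57296997 139.10956015]] [[420.85428158 213.22516598]]
0.119 [[355.65689995 137.72224001]] [[421.43022926 213.17514608]]
228 419 424 | 229 419 424 | 230 419 424 | 231 422 424 | 232 422 424 | 233 423 425 | 234 423 425 | 235 423 425 | 236 423 424 | 237   | 238   | 239   | 240   | 241   | 242   | 243   |
```

Run:
```python
from m import *
import pickle
t,s=pickle.load(open('f1.pkl','rb'))
u,v,w,h=347,132,18,14;c=s['img'][v:v+h,u:u+w].astype(int)
m=((c[...,2]<1.25*c[...,0])&(c.min(2)>120)).astype(np.uint8)
n,l,q,ce=cv2.connectedComponentsWithStats(m)
for i in range(1,n): print(ce[i]+[u,v],q[i])
i=1+np.argmin(np.hypot(*(ce[1:]+[u,v]-[355.6,139.3]).T)); print('tri',tri([t,s],[(420.66,213.27),ce[i]+[u,v]]))
```

```text
[356.09302326 132.95348837] [ 0  0 18  5 43]
[355.29268293 139.01219512] [ 2  3 13  9 82]
tri [ 0.52899104 -0.31509399  0.14409989]
```

```bash
python3 -c "
from h import *
print(sign_off()); st()"
```

```text
the job is handed in; nothing more can be done
None
the job is handed in; nothing more can be done
```

The tin is shut and the job handed in, with the robot's clock at about 22 s of the 72 s allowed.

I drew the cap out of the tray by its ear, set it down level about 6 cm in front of the tray and let go. I then took it again across its rim, set it on the neck about 60° anticlockwise of the tin's ear, and pressed it down to about 107–108 mm at 12–13 N. Still pressing, I twisted it clockwise until it met the stop (about 0.5 N m), let it spring up and released it.

**Last checks:**
- **Locked:** while I still held the cap as it rose, the upward push fell to about 1 N. At the same height on the way down it had been about 5 N, so the lugs were holding the cap.
- **Height:** the two camera views put the cap's top at 144 mm, so its origin is at about 114 mm. Locked is 113 mm and unlocked is 119 mm.
- **Ears:** the cap's ear stands directly above the tin's ear in both views.
- **Other things:** nothing else looks moved in the last top view; I judged this by eye.
- **Robot:** the gripper is open and clear, with no contact force.

**Failed or disagreed:** one height measurement first gave nonsense because its image window was in the wrong place, so I repeated it with the right one. Before the capping, the two views differed by about 2–3 mm on the tin's position, which was within the play of the fit. The tool offered no tilt, so I took the ear with the gripper upright instead of leaning back.

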